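# Load the analyser's consumables tray

### The job

Gather the unopened supplies for the next analyser run into the tray: stand the large capped round bottle, the small capped vial, the capped square bottle and the closed carton upright, each right down on the floor of the pocket of its own shape and size. Leave the uncapped empty bottle and the topless empty carton standing where they are.

Things in the scene. Friction and masses are not known exactly. Their poses are not given: they have to be found in the camera images.
- bottle_round_center (a point): large round white reagent bottle with its grey cap on: body 46 mm diameter up to 54 mm, then a shoulder, cap 32 mm diameter, 80 mm tall overall, stands upright on the bench, 0.1 kg. This point is its centre, 40 mm above its underside; z is up along its axis
- vial_center (a point): small round white vial with its grey cap on: body 28 mm diameter up to 55 mm, cap 25 mm diameter, 70 mm tall overall, stands upright on the bench. This point is its centre, 35 mm above its underside; z is up
- bottle_square_center (a point): square white reagent bottle with its round grey cap on: body 40 x 40 mm up to 56 mm, cap 28 mm diameter, 76 mm tall overall, stands upright at any yaw. This point is its centre, 38 mm above its underside; z is up, x and y are square to its flat sides
- carton_center (a point): closed white test-kit carton with a grey band: 24 mm thick (its x) by 54 mm long (its y) by 70 mm tall (its z, up), stands on end on the bench at any yaw. This point is its centre, 35 mm above its underside
- empty_bottle_center (a point): look-alike to be left: an empty bottle like the large round one, 46 mm diameter body, but with no cap: an open neck 26 mm wide with a dark mouth, 73 mm tall. This point is on its axis, 36 mm above its underside
- empty_carton_center (a point): look-alike to be left: an empty carton like the closed one, 24 x 54 x 70 mm, but without a top, so that one looks into it. This point is its centre, 35 mm above its underside
- pocket_large_floor (a point): grey insert 76 x 76 mm fixed in the aluminium tray; its pocket is a round hole 62 mm in diameter (for the large round bottle), 12 mm deep. Four inserts stand in one row, in any order, 78 mm apart centre to centre; the tray rim is lower. This point is the centre of the pocket floor, 10 mm above the bench, 12 mm below the insert top. z up, y along the row, x across it
- pocket_small_floor (a point): grey insert 76 x 76 mm fixed in the aluminium tray; its pocket is a round hole 44 mm in diameter (for the small vial), 12 mm deep. Four inserts stand in one row, in any order, 78 mm apart centre to centre; the tray rim is lower. This point is the centre of the pocket floor, 10 mm above the bench, 12 mm below the insert top. z up, y along the row, x across it
- pocket_square_floor (a point): grey insert 76 x 76 mm fixed in the aluminium tray; its pocket is a square hole 54 x 54 mm, its sides along x and y (for the square bottle), 12 mm deep. Four inserts stand in one row, in any order, 78 mm apart centre to centre; the tray rim is lower. This point is the centre of the pocket floor, 10 mm above the bench, 12 mm below the insert top. z up, y along the row, x across it
- pocket_slot_floor (a point): grey insert 76 x 76 mm fixed in the aluminium tray; its pocket is an oblong hole 38 mm along x by 66 mm along y (for the carton, long side along the row), 12 mm deep. Four inserts stand in one row, in any order, 78 mm apart centre to centre; the tray rim is lower. This point is the centre of the pocket floor, 10 mm above the bench, 12 mm below the insert top. z up, y along the row, x across it
Things that resemble listed ones, but are neither listed nor needed, are in the scene too. Leave any blue or green look-alike of the part that bears vial_center alone. What is shaped like the part that bears empty_bottle_center but yellow is not meant.

How it is judged:
At the end, for the whole second after the job is handed in: Round bottle, vial, square bottle and closed carton each in the pocket of its shape: within 13 mm of its centre, standing on its floor (within 4 mm), upright within 0.1 rad, at rest; the two empties upright (0.1 rad), within 20 mm of where they started (horizontal distance between bottle_round_center and pocket_large_floor below 0.013 m and z of bottle_round_center in the frame of pocket_large_floor between 0.036 and 0.044 m and angle between each of bottle_round_center, vial_center, bottle_square_center, carton_center, empty_bottle_center, empty_carton_center's own z axis and vertical below 0.1 rad and linear speed of each of bottle_round, vial, bottle_square, carton below 0.02 m/s and horizontal distance between vial_center and pocket_small_floor below 0.013 m and z of vial_center in the frame of pocket_small_floor between 0.031 and 0.039 m and horizontal distance between bottle_square_center and pocket_square_floor below 0.013 m and z of bottle_square_center in the frame of pocket_square_floor between 0.034 and 0.042 m and horizontal distance between carton_center and pocket_slot_floor below 0.013 m and z of carton_center in the frame of pocket_slot_floor between 0.031 and 0.039 m and not (distance of empty_bottle_center from where it was at the start of the episode above 0.02 m) and not (distance of empty_carton_center from where it was at the start of the episode above 0.02 m)); the robot touches nothing.
It fails at once if the uncapped empty bottle is moved by more than 20 mm or tipped (distance of empty_bottle_center from where it was at the start of the episode above 0.02 m or angle between empty_bottle_center's own z axis and vertical above 0.35 rad).
It fails at once if the topless empty carton is moved by more than 20 mm or tipped (distance of empty_carton_center from where it was at the start of the episode above 0.02 m or angle between empty_carton_center's own z axis and vertical above 0.35 rad).
It also fails if it takes over 115 s, if anything falls off the work surface, if the arm or the gripper's body presses on something with over 40 N, if the wrist force passes 120 N, or if a joint passes its speed limit or range.

### The arm

A 6-joint arm with a two-finger parallel gripper is mounted at the origin on the work surface. World frame = base frame: x ahead of the robot, y to its left, z up, the work surface at z = 0. Lengths are in m, angles in rad, forces in N, time in s.
With the tool pointing down it reaches from about 0.275 to 0.75 m from the base axis. Payload 10.2 kg.
Tool frame: the origin (TCP) lies at the very end of the fingers, on their centre line; the grasp point (between the pads) lies 19 mm behind it (arm.grasp_offset is the distance from the TCP to the grasp point, in m); z points along the fingers, y is the direction in which the jaws open and shut (so a half turn about z gives the same grasp; the last joint's range is limited). The gripper opens to 85 mm and grips with 20 to 120 N. Pads are 22 mm wide; open, the fingers measure 114 mm over their backs; the gripper's body (76 mm by 85 mm) begins 54 mm behind the grasp point. The pads swing forward as they close: fully open they stand 13 mm farther back than shut.
Start: joints at [1.08, 0.313, 1.498, -0, 1.331, -0.223], TCP at [0.139, 0.506, 0.192] pointing down, gripper open.
Joint ranges: [-2.94, 2.94], [-0.97, 2.17], [0.19, 2.56], [-1.23, 4.37], [0.02, 3.11], [-2.88, 2.88]. Speed limits (rad/s): [2.39, 2.39, 3.01, 3.14, 3.14, 3.14].

### API

Orientations are given as a rotation vector (axis times angle).
In Python, from cell import arm, viewer gives the robot as it stands.
- The arm moves only by the tool apply_moves, never from a script. Its argument "increments" is a list of rows, each an object of numbers: "tx", "ty", "tz": the shift along the world's x, y, z in cm; "rx", "ry", "rz": the turn, a rotation vector about the world's x, y, z in degrees. A call has 1 to 12 rows; each row is the pose to reach, as a shift and turn from the pose commanded when the call began; what a row does not reach only later rows make up. A row lasts 1/8 s, in which the tool goes at most 62.5 mm and 10.7 degrees, less where a joint would pass 70% of its speed; a pose out of reach is approached as far as the arm can. A call with a gripper value outside its range is refused whole. "jaw" is the closure, from -1 (fully open) to 1 (shut), set as the call begins (left out, the last holds). The fingers move at their own pace and stop on an object; "squeeze" is the grip in N (left out, the last holds). Time passes only in rows, so rows that repeat a pose let the fingers close. It gives the time, the measured TCP pose, the force and the opening at its end, in the units of the state.
- arm.sense(): the state, without advancing time (a new reading comes with each control period).
- viewer.read_camera(name): name is "side" or "top"; returns (picture, depth): 480x640x3 uint8, red, green, blue; 480x640 float32, m along the optical axis (not along the pixel's ray), 0 where there is no reading.
- viewer.camera_params(name): a dict with "fx", "fy", "cx", "cy" (pixels), "xyz" and "orientation" of the camera in the world. Camera axes: x right, y down, z forward; pixel columns grow to the right and rows downward; lengths in m; the calibration is good to about 2 mm. A picture is of the moment at which its call begins. camera_params takes no time and is no camera call.
- arm.sign_off(): hands the job in, once; it reports no verdict.
The state is a dict: "time": time; "q": joint angles; "qvel": joint speeds; "tau": joint torques, N m; "ee_pos": TCP position; "eef_rot": TCP orientation; "wrist_force": force on the tool from outside, world axes, zero at the start; "moment": the same for the moment, N m; "gripper_width": opening from 0.0 (shut) to 1.0 (fully open).
Only numpy, scipy, OpenCV 4.12 (cv2) and the standard library are available. Lean on these libraries where they do the work, as an engineer would, in place of code of your own. Each camera call takes 0.05 s, during which the arm holds its last target. There are 200 camera calls.

## Working session

There is one attempt and no reset: what is moved stays moved. The work goes in short steps, Python scripts to look and compute and a tool call to move; the robot and the scene stay as the last step left them, time stands still between calls to the robot, and variables do not carry over. Pictures are saved under pics/ and viewed, about 12 in all and at most 16, crops included, and the job is handed in when it is done.

Besides the shell and the picture viewer there is one more tool, called after "Request:" as a command line: name --argument value ..., lists and objects as JSON in quotes. apply_moves: Moves the arm, as the interface text tells. Its arguments: {"type":"object","properties":{"increments":{"type":"array"},"jaw":{"type":"number"},"squeeze":{"type":"number"}},"required":["increments"]}

```bash
mkdir -p pics; python3 - <<'E'
from cell import arm, viewer
import cv2,numpy as np
for n in("top","side"):
    p,d=viewer.read_camera(n); cv2.imwrite(f"pics/{n}0.png",p[...,::-1]); np.savez(f"{n}0.npz",p=p,d=d)
    print(n,viewer.camera_params(n))
print(arm.sense(),arm.grasp_offset)
E
```

```text
top {'fx': 505.0915122720362, 'fy': 505.0915122720362, 'cx': 315.56829592502754, 'cy': 232.34533395332045, 'xyz': array([ 0.41260133, -0.01274068,  1.3207918 ]), 'orientation': array([-2.15744946,  2.18496736, -0.0790704 ])}
side {'fx': 487.26465412147894, 'fy': 487.26465412147894, 'cx': 322.88826638186134, 'cy': 242.89077055818976, 'xyz': array([ 0.35117173, -0.80141312,  0.6531037 ]), 'orientation': array([-2.19672533,  0.20702004, -0.10896426])}
{'time': 0.1, 'q': array([ 1.07958380e+00,  3.13395714e-01,  1.49834608e+00, -1.95960659e-06,
        1.33099146e+00, -2.23397839e-01]), 'qvel': array([-0.00016796,  0.00012694, -0.00304089,  0.00070427, -0.00182996,
        0.00126243]), 'tau': array([ 2.83940157e-03, -4.12891281e+01, -2.60142839e+01, -1.72602977e-04,
        3.04474903e-03,  2.60228131e-05]), 'ee_pos': array([0.13881062, 0.50604121, 0.19159713]), 'eef_rot': array([-4.19372428e-01, -3.11307455e+00,  1.67932888e-03]), 'wrist_force': array([ 0.45400644, -0.1621158 ,  0.60934512]), 'moment': array([-0.0497849 , -0.04669493, -0.04440725]), 'gripper_width': 0.9957526843833576} 0.0187
```

View pics/top0.png

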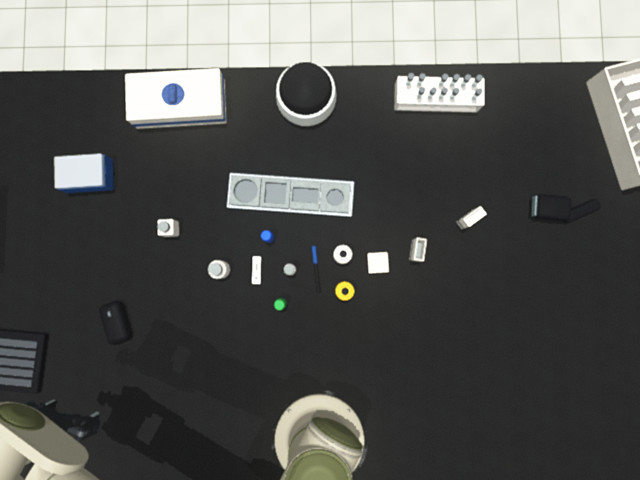

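View pics/side0.png

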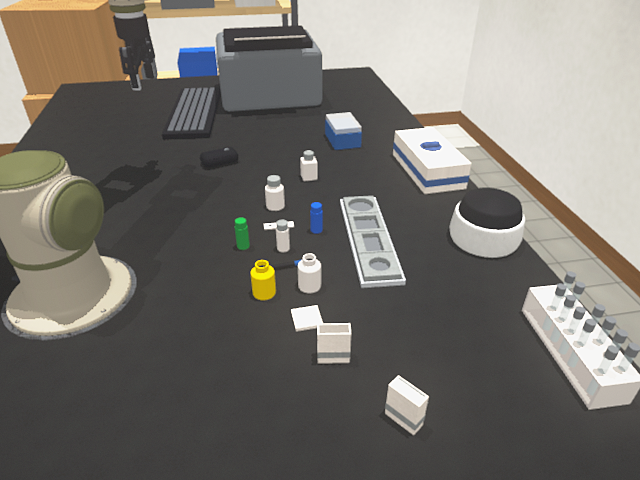

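```bash
cat > h.py <<'E'
import numpy as np,cv2
from scipy.spatial.transform import Rotation as R
from cell import arm,viewer
def cloud(n,d):
    c=viewer.camera_params(n); v,u=np.mgrid[:480,:640]
    P=np.dstack([(u-c['cx'])/c['fx']*d,(v-c['cy'])/c['fy']*d,d])
    return P@R.from_rotvec(c['orientation']).as_matrix().T+c['xyz']
def ray(n,uv,z):
    c=viewer.camera_params(n); uv=np.atleast_2d(uv).astype(float)
    D=np.c_[(uv[:,0]-c['cx'])/c['fx'],(uv[:,1]-c['cy'])/c['fy'],np.ones(len(uv))]@R.from_rotvec(c['orientation']).as_matrix().T
    return c['xyz']+D*((z-c['xyz'][2])/D[:,2])[:,None]
def look(n,name):
    p,d=viewer.read_camera(n); np.savez(name+".npz",p=p,d=d); cv2.imwrite(f"pics/{name}.png",p[...,::-1]); return p,d
E
python3 - <<'E'
from h import *
f=np.load("top0.npz");p,d=f['p'],f['d'];W=cloud("top",d);Z=W[...,2]
print("bench",np.median(Z[300:330,400:500]),"noise",Z[300:330,400:500].std())
for nm,(u,v),zt in [("round",(219,269),.08),("vial",(290,269),.07),("square",(168,228),.076),("carton",(472,217),.07),("emptyb",(343,254),.073),("emptyc",(419,250),.07),("blue",(267,236),.07),("green",(280,305),.07),("yellow",(345,291),.073)]:
    w=np.zeros_like(Z,bool);w[v-22:v+22,u-22:u+22]=1
    m=w&(Z>zt-.012); Q=W[m]
    r=cv2.minAreaRect(Q[:,:2].astype(np.float32)*1000)
    b=W[w&(Z>.02)]
    print(nm,m.sum(),"med z",np.median(Q[:,2]).round(4),"mean",Q[:,:2].mean(0).round(4),"rect",np.round(r[0],1),np.round(r[1],1),round(r[2],1))
    vv,uu=np.nonzero(m);print("   ray centroid",ray("top",[[uu.mean(),vv.mean()]],zt)[0,:2].round(4))
g=cv2.cvtColor(p,cv2.COLOR_RGB2GRAY)
c=cv2.resize(p[160:320,140:500,::-1],None,fx=2.2,fy=2.2,interpolation=cv2.INTER_CUBIC)
a=cv2.resize(p[165:222,220:360,::-1],(792,322),interpolation=cv2.INTER_CUBIC)
cv2.imwrite("pics/c0.png",np.vstack([a,c[:240]]) if 0 else a); cv2.imwrite("pics/c1.png",c)
m=((g>90)).astype(np.uint8);m[:165]=0;m[222:]=0;m[:,:220]=0;m[:,360:]=0
cs=max(cv2.findContours(m,0,2)[0],key=cv2.contourArea)
r=cv2.minAreaRect(ray("top",cs[:,0,:],.018)[:,:2].astype(np.float32)*1000);print("tray",r)
E
```

```text
bench 0.0009229701826228842 noise 0.07223429769981085
round 146 med z 0.0808 mean [0.4316 0.2402] rect [430.1 126.6] [279.3  29.7] 88.9
   ray centroid [0.4317 0.2518]
vial 92 med z 0.0707 mean [0.428  0.0617] rect [426.9  34.7] [96.5 22.5] 86.4
   ray centroid [0.4283 0.0713]
square 122 med z 0.0765 mean [0.5275 0.3429] rect [485.2 189.8] [429.5  27.4] 73.9
   ray centroid [0.5391 0.3815]
carton 235 med z 0.0709 mean [ 0.5493 -0.3756] rect [ 481.5 -217.7] [ 33.9 431.2] 23.1
   ray centroid [ 0.5546 -0.3897]
emptyb 114 med z 0.065 mean [ 0.4635 -0.0606] rect [451.7 -41.1] [36.9 89.2] 31.5
   ray centroid [ 0.4682 -0.0645]
emptyc 106 med z 0.0693 mean [ 0.4716 -0.2399] rect [ 459.6 -140.8] [ 56.6 266.8] 8.2
   ray centroid [ 0.4767 -0.2542]
blue 92 med z 0.0713 mean [0.5055 0.115 ] rect [463.   65.7] [184.9  23.8] 50.0
   ray centroid [0.5147 0.125 ]
green 99 med z 0.0711 mean [0.3522 0.081 ] rect [369.2  43.7] [ 24.4 140.2] 27.7
   ray centroid [0.3468 0.0947]
yellow 115 med z 0.0654 mean [ 0.3784 -0.0623] rect [384.  -45.4] [80.2 33.5] 71.5
   ray centroid [ 0.3748 -0.0661]
tray ((625.7066650390625, 69.1676254272461), (329.49224853515625, 95.50597381591797), 85.057373046875)
```

View pics/c0.png

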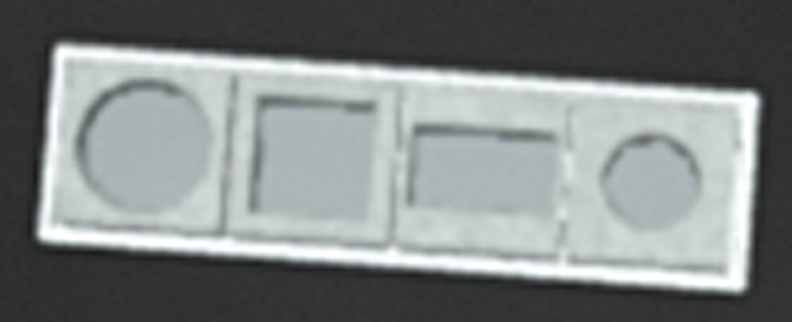

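View pics/c1.png

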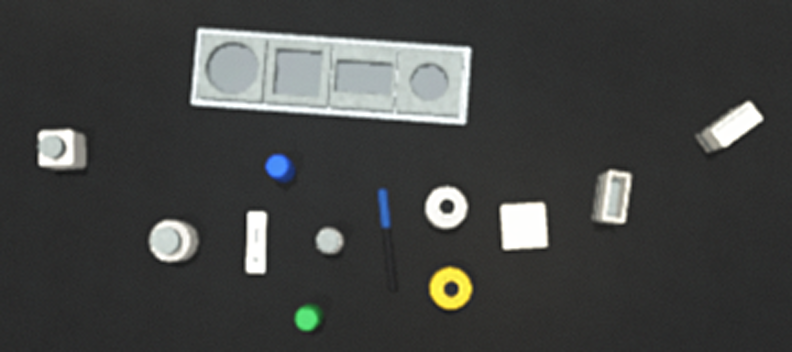

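```bash
python3 - <<'E'
from h import *
f=np.load("top0.npz");p,d=f['p'],f['d'];W=cloud("top",d);Z=W[...,2].copy();Z[(d==0)|(Z>.1)]=-1
for nm,(u,v),zt in [("round",(219,269),.08),("vial",(290,269),.07),("square",(168,228),.076),("carton",(472,217),.07),("emptyb",(343,254),.073),("emptyc",(419,250),.07),("blue",(267,236),.07),("green",(280,305),.07),("yellow",(345,291),.073)]:
    w=np.zeros_like(Z,bool);w[v-22:v+22,u-22:u+22]=1
    for nn,m in (("top",w&(abs(Z-zt)<.008)),("body",w&(abs(Z-.055)<.006))):
        if m.sum()<8: continue
        Q=W[m]
        r=cv2.minAreaRect(Q[:,:2].astype(np.float32)*1000)
        vv,uu=np.nonzero(m)
        print(nm,nn,m.sum(),"z",np.median(Q[:,2]).round(4),"mean",Q[:,:2].mean(0).round(4),"rect",np.round(r[0],1),np.round(r[1],1),round(r[2],1),"ray",ray("top",[[uu.mean(),vv.mean()]],zt)[0,:2].round(4))
# tray
g=cv2.cvtColor(p,cv2.COLOR_RGB2GRAY)
m=((g>90)).astype(np.uint8);m[:165]=0;m[222:]=0;m[:,:220]=0;m[:,360:]=0
cs=max(cv2.findContours(m,0,2)[0],key=cv2.contourArea)
r=cv2.minAreaRect(ray("top",cs[:,0,:],.018)[:,:2].astype(np.float32)*1000);print("tray",cv2.boxPoints(r))
h=p[...,2].astype(int)-p[...,0]; print("b-r floor",h[190,240:250],"top",h[175:180,255])
mm=(m>0)&(Z<.017)&(Z>0); er=cv2.morphologyEx(mm.astype(np.uint8),2,np.ones((3,3)))
n,L,S,C=cv2.connectedComponentsWithStats(((h>12)&(m>0)).astype(np.uint8))
for s,c in zip(S[1:],C[1:]):
    if s[4]>80: print("pocket",s,ray("top",[c],.01)[0,:2].round(4))
n,L,S,C=cv2.connectedComponentsWithStats(er)
for s,c in zip(S[1:],C[1:]):
    if s[4]>80: print("depthpocket",s,ray("top",[c],.01)[0,:2].round(4))
E
```

```text
round top 137 z 0.0806 mean [0.4324 0.2513] rect [432.5 251. ] [30.4 29.6] 89.3 ray [0.4324 0.2514]
round body 108 z 0.056 mean [0.4315 0.2455] rect [431.5 252. ] [44.9 42.6] 88.8 ray [0.4311 0.2406]
vial top 80 z 0.0705 mean [0.43  0.071] rect [429.2  71.1] [22.4 22.8] 0.4 ray [0.43  0.071]
vial body 15 z 0.0555 mean [0.4304 0.064 ] rect [430.   66.2] [16.7 25.5] 84.3 ray [0.4302 0.0632]
square top 106 z 0.0762 mean [0.5401 0.3821] rect [540.6 382.3] [26.8 25.8] 82.2 ray [0.5401 0.3821]
square body 132 z 0.0561 mean [0.5384 0.3775] rect [540.5 382.4] [40.5 38.4] 2.2 ray [0.5364 0.3713]
carton top 219 z 0.0709 mean [ 0.5549 -0.3905] rect [ 554.7 -390.8] [24.6 56. ] 35.1 ray [ 0.5549 -0.3907]
carton body 20 z 0.0551 mean [ 0.5503 -0.376 ] rect [ 561.1 -382.2] [17.8 56.3] 56.9 ray [ 0.5486 -0.3717]
emptyb top 49 z 0.0729 mean [ 0.4668 -0.0631] rect [467.1 -62.9] [22.4 27.3] 89.3 ray [ 0.4667 -0.063 ]
emptyb body 152 z 0.0568 mean [ 0.4656 -0.0628] rect [466.1 -63.2] [43.6 43.8] 22.6 ray [ 0.4649 -0.0621]
emptyc top 91 z 0.0696 mean [ 0.4756 -0.2535] rect [ 475.4 -253.9] [24.8 53.8] 80.
[... 454 characters left out ...]
0.3474 0.0913] rect [344.5  92.7] [26.5 19.3] 22.9 ray [0.3481 0.0901]
yellow top 49 z 0.072 mean [ 0.3741 -0.0664] rect [374.6 -67.6] [24.5 24.6] 42.6 ray [ 0.3741 -0.0663]
yellow body 156 z 0.0573 mean [ 0.3746 -0.0664] rect [375.4 -67.2] [42.6 42.2] 89.0 ray [ 0.3751 -0.0657]
tray [[563.937    -90.85156 ]
 [659.0879   -99.080185]
 [687.4763   229.18681 ]
 [592.32544  237.41544 ]]
b-r floor [11 13 11 12 12 12 11 11 10 11] top [11  6  7  5  6]
depthpocket [234 180  23  23 419] [0.6375 0.188 ]
depthpocket [265 183  21  21 395] [0.632  0.1091]
depthpocket [292 188  26  15 349] [0.6244 0.0311]
depthpocket [328 189  15  17 188] [ 0.6172 -0.0475]
depthpocket [257 207  24   5  88] [0.589  0.1269]
```

Request:
apply_moves --increments '[{"tx": 40.1,"ty": -12.4,"rz": -72.5},{"tx": 40.1,"ty": -12.4,"rz": -72.5},{"tx": 40.1,"ty": -12.4,"rz": -72.5},{"tx": 40.1,"ty": -12.4,"rz": -72.5},{"tx": 40.1,"ty": -12.4,"rz": -72.5},{"tx": 40.1,"ty": -12.4,"rz": -72.5},{"tx": 40.1,"ty": -12.4,"rz": -72.5},{"tx": 40.1,"ty": -12.4,"rz": -72.5},{"tx": 40.1,"ty": -12.4,"rz": -72.5},{"tx": 40.1,"ty": -12.4,"rz": -72.5},{"tx": 40.1,"ty": -12.4,"rz": -72.5},{"tx": 40.1,"ty": -12.4,"rz": -72.5}]' --jaw -1 --squeeze 30

```text
invalid input at $.increments[0]: expected keys tx, ty, tz, rx, ry, rz
```

Request:
apply_moves --increments '[{"tx": 40.1,"ty": -12.4,"tz": 0,"rx": 0,"ry": 0,"rz": -72.5},{"tx": 40.1,"ty": -12.4,"tz": 0,"rx": 0,"ry": 0,"rz": -72.5},{"tx": 40.1,"ty": -12.4,"tz": 0,"rx": 0,"ry": 0,"rz": -72.5},{"tx": 40.1,"ty": -12.4,"tz": 0,"rx": 0,"ry": 0,"rz": -72.5},{"tx": 40.1,"ty": -12.4,"tz": 0,"rx": 0,"ry": 0,"rz": -72.5},{"tx": 40.1,"ty": -12.4,"tz": 0,"rx": 0,"ry": 0,"rz": -72.5},{"tx": 40.1,"ty": -12.4,"tz": 0,"rx": 0,"ry": 0,"rz": -72.5},{"tx": 40.1,"ty": -12.4,"tz": 0,"rx": 0,"ry": 0,"rz": -72.5},{"tx": 40.1,"ty": -12.4,"tz": 0,"rx": 0,"ry": 0,"rz": -72.5},{"tx": 40.1,"ty": -12.4,"tz": 0,"rx": 0,"ry": 0,"rz": -72.5},{"tx": 40.1,"ty": -12.4,"tz": 0,"rx": 0,"ry": 0,"rz": -72.5},{"tx": 40.1,"ty": -12.4,"tz": 0,"rx": 0,"ry": 0,"rz": -72.5}]' --jaw -1 --squeeze 30

```text
time: 1.6
ee_pos: [0.5396, 0.3826, 0.1923]
eef_rot: [2.178, 2.264, 0.0]
wrist_force: [0.4, -0.2, -0.2]
gripper_width: 0.996
```

Request:
apply_moves --increments '[{"tx": 0,"ty": 0,"tz": -5,"rx": 0,"ry": 0,"rz": 0},{"tx": 0,"ty": 0,"tz": -10,"rx": 0,"ry": 0,"rz": 0},{"tx": 0,"ty": 0,"tz": -13,"rx": 0,"ry": 0,"rz": 0},{"tx": 0,"ty": 0,"tz": -15,"rx": 0,"ry": 0,"rz": 0},{"tx": 0,"ty": 0,"tz": -16.5,"rx": 0,"ry": 0,"rz": 0},{"tx": 0,"ty": 0,"tz": -17.1,"rx": 0,"ry": 0,"rz": 0},{"tx": 0,"ty": 0,"tz": -17.1,"rx": 0,"ry": 0,"rz": 0}]'

```text
time: 2.48
ee_pos: [0.54, 0.3824, 0.0214]
eef_rot: [2.179, 2.263, 0.001]
wrist_force: [0.3, 0.2, 0.7]
gripper_width: 0.998
```

Request:
apply_moves --increments '[{"tx": 0,"ty": 0,"tz": 0,"rx": 0,"ry": 0,"rz": 0},{"tx": 0,"ty": 0,"tz": 0,"rx": 0,"ry": 0,"rz": 0},{"tx": 0,"ty": 0,"tz": 0,"rx": 0,"ry": 0,"rz": 0},{"tx": 0,"ty": 0,"tz": 0,"rx": 0,"ry": 0,"rz": 0},{"tx": 0,"ty": 0,"tz": 0,"rx": 0,"ry": 0,"rz": 0},{"tx": 0,"ty": 0,"tz": 0,"rx": 0,"ry": 0,"rz": 0},{"tx": 0,"ty": 0,"tz": 0,"rx": 0,"ry": 0,"rz": 0},{"tx": 0,"ty": 0,"tz": 0,"rx": 0,"ry": 0,"rz": 0}]' --jaw 1 --squeeze 30

```text
time: 3.48
ee_pos: [0.5401, 0.3824, 0.0214]
eef_rot: [2.179, 2.263, 0.001]
wrist_force: [0.2, -0.6, 4.8]
gripper_width: 0.308
```

```bash
python3 - <<'E'
from h import *
p,d=look("side","s1"); cv2.imwrite("pics/s1c.png",cv2.resize(p[60:260,210:410,::-1],(600,600),interpolation=cv2.INTER_CUBIC))
print(arm.sense()['gripper_width'])
E
```

```text
0.31492714051207343
```

View pics/s1c.png

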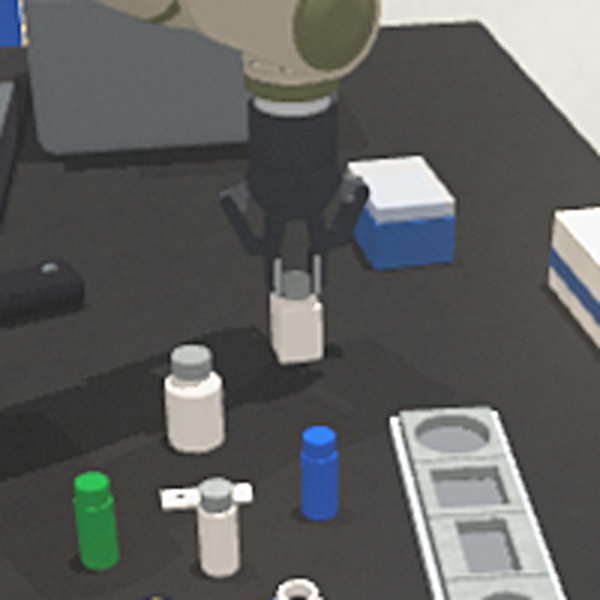

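```bash
python3 - <<'E'
from h import *
f=np.load("s1.npz");W=cloud("side",f['d'])
for u in (301,302,316,317,308):
    for v in range(130,184,4): print(u,v,f['p'][v,u],W[v,u].round(3))
c=viewer.camera_params("side");Rm=R.from_rotvec(c['orientation']).as_matrix()
for P in ([.54,.382,.021],[.54,.382,.04],[.54,.382,.076],[.54,.362,.056]):
    q=Rm.T@(np.array(P)-c['xyz']);print(P,q[:2]/q[2]*c['fx']+[c['cx'],c['cy']])
E
```

```text
301 130 [52 53 55] [0.519 0.363 0.148]
301 134 [54 55 58] [0.519 0.362 0.138]
301 138 [51 52 55] [0.519 0.368 0.124]
301 142 [54 57 60] [0.52  0.373 0.11 ]
301 146 [70 72 74] [0.519 0.37  0.101]
301 150 [104 105 105] [0.518 0.368 0.09 ]
301 154 [104 105 106] [0.519 0.372 0.077]
301 158 [175 170 168] [0.519 0.373 0.064]
301 162 [188 180 173] [0.518 0.373 0.052]
301 166 [175 169 162] [0.518 0.374 0.04 ]
301 170 [176 170 163] [0.518 0.376 0.027]
301 174 [171 165 160] [0.518 0.379 0.013]
301 178 [39 41 40] [0.518 0.38  0.   ]
301 182 [53 51 51] [0.514 0.352 0.003]
302 130 [51 55 57] [0.522 0.367 0.146]
302 134 [53 54 56] [0.522 0.365 0.136]
302 138 [49 51 53] [0.522 0.367 0.124]
302 142 [53 53 56] [0.522 0.372 0.11 ]
302 146 [117 119 120] [0.521 0.369 0.101]
302 150 [149 151 151] [0.522 0.373 0.087]
302 154 [151 152 151] [0.521 0.368 0.078]
302 158 [144 148 149] [0.521 0.368 0.066]
302 162 [184 178 169] [0.52  0.369 0.054]
302 166 [182 174 166] [0.52  0.366 0.044]
302 170 [184 177 169] [0.519 0.364 0.033]
302 174 [184 177 170] [0.52  0.37  0.018]
302 178 [119 115 111] [0.519 0.368 0.006]
[... 1238 characters left out ...]
 0.668 0.   ]
308 138 [71 71 70] [0.579 0.629 0.004]
308 142 [71 70 69] [0.575 0.605 0.001]
308 146 [69 68 67] [0.57  0.573 0.003]
308 150 [119 120 117] [0.54  0.39  0.078]
308 154 [119 122 120] [0.536 0.363 0.079]
308 158 [123 126 123] [0.536 0.367 0.066]
308 162 [202 195 187] [0.536 0.362 0.056]
308 166 [197 189 181] [0.535 0.36  0.046]
308 170 [199 192 183] [0.535 0.359 0.034]
308 174 [196 190 180] [0.535 0.361 0.021]
308 178 [200 190 183] [0.534 0.359 0.01 ]
308 182 [43 42 43] [0.533 0.354 0.   ]
[0.54, 0.382, 0.021] [308.58573    170.23120822]
[0.54, 0.382, 0.04] [308.48563203 163.99840584]
[0.54, 0.382, 0.076] [308.29124775 151.89467634]
[0.54, 0.362, 0.056] [309.63258593 161.99636743]
```

```bash
python3 - <<'E'
from h import *
for n,box in(("side0",(.139,.506)),("s1",(.54,.382))):
    f=np.load(n+".npz");W=cloud("side",f['d']);p=f['p'].astype(int)
    m=(f['d']>0)&(np.hypot(W[...,0]-box[0],W[...,1]-box[1])<.075)&(W[...,2]>.03)&(p.max(2)<170)&(W[...,2]<.4)
    Q=W[m]; print(n,"min z",np.sort(Q[:,2])[:10].round(3))
    for z in np.arange(.05,.36,.012):
        q=Q[abs(Q[:,2]-z)<.006]
        if len(q): print(z.round(3),len(q),q[:,:2].min(0).round(3),q[:,:2].max(0).round(3))
E
```

```text
side0 min z [0.246 0.246 0.246 0.246 0.246 0.246 0.246 0.246 0.246 0.246]
0.242 18 [0.115 0.454] [0.159 0.555]
0.254 89 [0.113 0.448] [0.161 0.555]
0.266 87 [0.113 0.444] [0.16  0.555]
0.278 93 [0.117 0.447] [0.16  0.555]
0.29 89 [0.107 0.433] [0.167 0.57 ]
0.302 139 [0.107 0.432] [0.168 0.573]
0.314 149 [0.106 0.432] [0.168 0.57 ]
0.326 170 [0.106 0.433] [0.167 0.57 ]
0.338 199 [0.108 0.434] [0.167 0.568]
0.35 134 [0.11  0.435] [0.166 0.569]
s1 min z [0.032 0.034 0.038 0.043 0.043 0.049 0.05  0.056 0.058 0.058]
0.05 3 [0.517 0.378] [0.557 0.39 ]
0.062 36 [0.518 0.365] [0.557 0.393]
0.074 107 [0.512 0.36 ] [0.565 0.394]
0.086 54 [0.511 0.366] [0.565 0.391]
0.098 48 [0.511 0.367] [0.566 0.39 ]
0.11 103 [0.493 0.363] [0.584 0.396]
0.122 115 [0.488 0.364] [0.591 0.394]
0.134 123 [0.481 0.359] [0.594 0.393]
0.146 149 [0.476 0.36 ] [0.602 0.387]
0.158 227 [0.472 0.358] [0.603 0.392]
0.17 178 [0.479 0.357] [0.593 0.389]
0.182 83 [0.498 0.365] [0.575 0.385]
0.194 103 [0.501 0.341] [0.572 0.373]
0.206 144 [0.5  0.34] [0.572 0.384]
0.218 141 [0.501 0.341] [0.572 0.384]
0.23 182 [0.5  0.34] [0.573 0.401]
0.242 68 [0.504 0.34 ] [0.568 0.384]
0.254 146 [0.499 0.338] [0.575 0.389]
0.266 118 [0.499 0.331] [0.565 0.383]
0.278 133 [0.498 0.314] [0.588 0.393]
0.29 121 [0.524 0.309] [0.597 0.345]
0.302 148 [0.521 0.308] [0.602 0.348]
0.314 164 [0.522 0.308] [0.605 0.352]
0.326 169 [0.52  0.308] [0.604 0.347]
0.338 175 [0.524 0.308] [0.6   0.348]
0.35 155 [0.522 0.309] [0.593 0.344]
```

Request:
apply_moves --increments '[{"tx": 0,"ty": 0,"tz": 0,"rx": 0,"ry": 0,"rz": 0},{"tx": 0,"ty": 0,"tz": 0,"rx": 0,"ry": 0,"rz": 0},{"tx": 0,"ty": 0,"tz": 0,"rx": 0,"ry": 0,"rz": 0},{"tx": 0,"ty": 0,"tz": 0,"rx": 0,"ry": 0,"rz": 0},{"tx": 0,"ty": 0,"tz": 0,"rx": 0,"ry": 0,"rz": 0},{"tx": 0,"ty": 0,"tz": 0,"rx": 0,"ry": 0,"rz": 0},{"tx": 0,"ty": 0,"tz": -1,"rx": 0,"ry": 0,"rz": 0},{"tx": 0,"ty": 0,"tz": -2,"rx": 0,"ry": 0,"rz": 0},{"tx": 0,"ty": 0,"tz": -2.8,"rx": 0,"ry": 0,"rz": 0},{"tx": 0,"ty": 0,"tz": -3.4,"rx": 0,"ry": 0,"rz": 0},{"tx": 0,"ty": 0,"tz": -3.8,"rx": 0,"ry": 0,"rz": 0},{"tx": 0,"ty": 0,"tz": -3.8,"rx": 0,"ry": 0,"rz": 0}]' --jaw -1

```text
time: 5.03
ee_pos: [0.5399, 0.3822, -0.0171]
eef_rot: [-2.179, -2.263, 0.0]
wrist_force: [-0.0, 0.3, -0.1]
gripper_width: 0.995
```

Request:
apply_moves --increments '[{"tx": 0,"ty": 0,"tz": 0,"rx": 0,"ry": 0,"rz": 0},{"tx": 0,"ty": 0,"tz": 0,"rx": 0,"ry": 0,"rz": 0},{"tx": 0,"ty": 0,"tz": 0,"rx": 0,"ry": 0,"rz": 0},{"tx": 0,"ty": 0,"tz": 0,"rx": 0,"ry": 0,"rz": 0},{"tx": 0,"ty": 0,"tz": 0,"rx": 0,"ry": 0,"rz": 0},{"tx": 0,"ty": 0,"tz": 0,"rx": 0,"ry": 0,"rz": 0}]' --jaw 1 --squeeze 30

```text
time: 5.78
ee_pos: [0.5401, 0.3824, -0.0166]
eef_rot: [2.179, 2.263, 0.001]
wrist_force: [-0.8, 0.1, 3.6]
gripper_width: 0.465
```

Request:
apply_moves --increments '[{"tx": 0,"ty": 0,"tz": 2,"rx": 0,"ry": 0,"rz": 0},{"tx": 0,"ty": 0,"tz": 6,"rx": 0,"ry": 0,"rz": 0},{"tx": 0,"ty": 0,"tz": 11,"rx": 0,"ry": 0,"rz": 0},{"tx": 0,"ty": 0,"tz": 15,"rx": 0,"ry": 0,"rz": 0},{"tx": 1,"ty": -4,"tz": 15,"rx": 0,"ry": 0,"rz": -1},{"tx": 3,"ty": -9,"tz": 15,"rx": 0,"ry": 0,"rz": -3},{"tx": 5,"ty": -14,"tz": 15,"rx": 0,"ry": 0,"rz": -4},{"tx": 7,"ty": -19,"tz": 15,"rx": 0,"ry": 0,"rz": -5},{"tx": 8,"ty": -24,"tz": 15,"rx": 0,"ry": 0,"rz": -6},{"tx": 9,"ty": -27.4,"tz": 15,"rx": 0,"ry": 0,"rz": -7},{"tx": 9,"ty": -27.4,"tz": 15,"rx": 0,"ry": 0,"rz": -7},{"tx": 9,"ty": -27.4,"tz": 15,"rx": 0,"ry": 0,"rz": -7}]'

```text
time: 7.28
ee_pos: [0.6297, 0.1089, 0.1337]
eef_rot: [-2.313, -2.126, -0.001]
wrist_force: [-0.3, -0.2, -1.5]
gripper_width: 0.463
```

Request:
apply_moves --increments '[{"tx": 0,"ty": 0,"tz": -4,"rx": 0,"ry": 0,"rz": 0},{"tx": 0,"ty": 0,"tz": -8,"rx": 0,"ry": 0,"rz": 0},{"tx": 0,"ty": 0,"tz": -11,"rx": 0,"ry": 0,"rz": 0},{"tx": 0,"ty": 0,"tz": -11,"rx": 0,"ry": 0,"rz": 0}]'

```text
time: 7.78
ee_pos: [0.6283, 0.1095, 0.0214]
eef_rot: [-2.309, -2.125, 0.005]
wrist_force: [-0.2, 0.3, -0.1]
gripper_width: 0.466
```

```bash
python3 - <<'E'
from h import *
p,d=look("side","s2"); q,_=look("top","t2")
a=cv2.resize(p[120:300,280:440,::-1],(400,450),interpolation=cv2.INTER_CUBIC);b=cv2.resize(q[150:240,220:300,::-1],(400,450),interpolation=cv2.INTER_CUBIC)
cv2.imwrite("pics/a2.png",np.hstack([a,b]));print(arm.sense()['ee_pos'])
E
```

```text
[0.63045592 0.10908275 0.02455353]
```

View pics/a2.png

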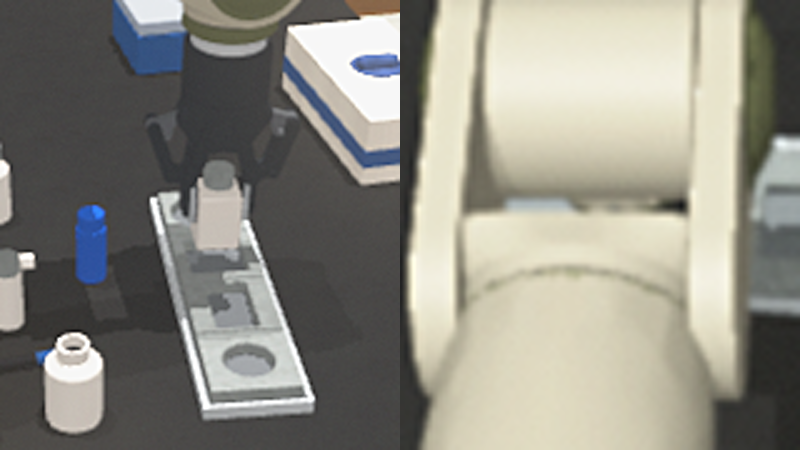

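Request:
apply_moves --increments '[{"tx": 0,"ty": 0,"tz": -1,"rx": 0,"ry": 0,"rz": 0},{"tx": 0,"ty": 0,"tz": -2,"rx": 0,"ry": 0,"rz": 0},{"tx": 0,"ty": 0,"tz": -2.5,"rx": 0,"ry": 0,"rz": 0},{"tx": 0,"ty": 0,"tz": -2.8,"rx": 0,"ry": 0,"rz": 0},{"tx": 0,"ty": 0,"tz": -2.8,"rx": 0,"ry": 0,"rz": 0}]'

```text
time: 8.5
ee_pos: [0.6299, 0.1082, -0.005]
eef_rot: [-2.313, -2.125, 0.0]
wrist_force: [0.1, -0.9, -0.4]
gripper_width: 0.464
```

Request:
apply_moves --increments '[{"tx": 0,"ty": 0,"tz": -0.1,"rx": 0,"ry": 0,"rz": 0},{"tx": 0,"ty": 0,"tz": -0.1,"rx": 0,"ry": 0,"rz": 0}]'

```text
time: 8.75
ee_pos: [0.63, 0.1083, -0.0058]
eef_rot: [2.313, 2.126, 0.0]
wrist_force: [-0.1, 0.5, -0.7]
gripper_width: 0.462
```

Request:
apply_moves --increments '[{"tx": 0,"ty": 0,"tz": 0,"rx": 0,"ry": 0,"rz": 0},{"tx": 0,"ty": 0,"tz": 0,"rx": 0,"ry": 0,"rz": 0},{"tx": 0,"ty": 0,"tz": 0,"rx": 0,"ry": 0,"rz": 0},{"tx": 0,"ty": 0,"tz": 0,"rx": 0,"ry": 0,"rz": 0},{"tx": 0,"ty": 0,"tz": 0,"rx": 0,"ry": 0,"rz": 0},{"tx": 0,"ty": 0,"tz": 3,"rx": 0,"ry": 0,"rz": 0},{"tx": 0,"ty": 0,"tz": 8,"rx": 0,"ry": 0,"rz": 0},{"tx": 0,"ty": 0,"tz": 14,"rx": 0,"ry": 0,"rz": 0},{"tx": 0,"ty": 0,"tz": 14,"rx": 0,"ry": 0,"rz": 0}]' --jaw -1

```text
time: 9.88
ee_pos: [0.6322, 0.1084, 0.1394]
eef_rot: [2.308, 2.121, 0.011]
wrist_force: [0.6, 0.2, -0.0]
gripper_width: 1.003
```

Request:
apply_moves --increments '[{"tx": -5,"ty": 4,"tz": 0,"rx": 0,"ry": 0,"rz": 0},{"tx": -10,"ty": 8,"tz": 0,"rx": 0,"ry": 0,"rz": 0},{"tx": -15,"ty": 12,"tz": 0,"rx": 0,"ry": 0,"rz": 0},{"tx": -19.8,"ty": 14.3,"tz": 0,"rx": 0,"ry": 0,"rz": 0},{"tx": -19.8,"ty": 14.3,"tz": 0,"rx": 0,"ry": 0,"rz": 0},{"tx": -19.8,"ty": 14.3,"tz": -4,"rx": 0,"ry": 0,"rz": 0},{"tx": -19.8,"ty": 14.3,"tz": -8,"rx": 0,"ry": 0,"rz": 0},{"tx": -19.8,"ty": 14.3,"tz": -11,"rx": 0,"ry": 0,"rz": 0},{"tx": -19.8,"ty": 14.3,"tz": -13.5,"rx": 0,"ry": 0,"rz": 0},{"tx": -19.8,"ty": 14.3,"tz": -15,"rx": 0,"ry": 0,"rz": 0},{"tx": -19.8,"ty": 14.3,"tz": -15,"rx": 0,"ry": 0,"rz": 0},{"tx": -19.8,"ty": 14.3,"tz": -15,"rx": 0,"ry": 0,"rz": 0}]'

```text
time: 11.38
ee_pos: [0.4326, 0.2513, -0.0152]
eef_rot: [2.313, 2.125, 0.002]
wrist_force: [-0.8, 0.2, 1.0]
gripper_width: 1.0
```

Request:
apply_moves --increments '[{"tx": 0,"ty": 0,"tz": 0,"rx": 0,"ry": 0,"rz": 0},{"tx": 0,"ty": 0,"tz": 0,"rx": 0,"ry": 0,"rz": 0},{"tx": 0,"ty": 0,"tz": 0,"rx": 0,"ry": 0,"rz": 0},{"tx": 0,"ty": 0,"tz": 0,"rx": 0,"ry": 0,"rz": 0},{"tx": 0,"ty": 0,"tz": 0,"rx": 0,"ry": 0,"rz": 0},{"tx": 0,"ty": 0,"tz": 0,"rx": 0,"ry": 0,"rz": 0}]' --jaw 1 --squeeze 30

```text
time: 12.12
ee_pos: [0.4322, 0.2514, -0.0153]
eef_rot: [2.313, 2.126, 0.001]
wrist_force: [-2.2, 0.0, 5.5]
gripper_width: 0.529
```

Request:
apply_moves --increments '[{"tx": 0,"ty": 0,"tz": 2,"rx": 0,"ry": 0,"rz": 0},{"tx": 0,"ty": 0,"tz": 6,"rx": 0,"ry": 0,"rz": 0},{"tx": 0,"ty": 0,"tz": 11,"rx": 0,"ry": 0,"rz": 0},{"tx": 0,"ty": 0,"tz": 15,"rx": 0,"ry": 0,"rz": 0},{"tx": 4,"ty": -1,"tz": 15,"rx": 0,"ry": 0,"rz": 0},{"tx": 9,"ty": -3,"tz": 15,"rx": 0,"ry": 0,"rz": 0},{"tx": 14,"ty": -4.5,"tz": 15,"rx": 0,"ry": 0,"rz": 0},{"tx": 18,"ty": -6,"tz": 15,"rx": 0,"ry": 0,"rz": 0},{"tx": 20.4,"ty": -6.5,"tz": 15,"rx": 0,"ry": 0,"rz": 0},{"tx": 20.4,"ty": -6.5,"tz": 15,"rx": 0,"ry": 0,"rz": 0},{"tx": 20.4,"ty": -6.5,"tz": 15,"rx": 0,"ry": 0,"rz": 0}]'

```text
time: 13.5
ee_pos: [0.6352, 0.1866, 0.1339]
eef_rot: [-2.313, -2.126, 0.001]
wrist_force: [0.2, 1.2, -0.2]
gripper_width: 0.528
```

Request:
apply_moves --increments '[{"tx": 0,"ty": 0,"tz": -4,"rx": 0,"ry": 0,"rz": 0},{"tx": 0,"ty": 0,"tz": -8,"rx": 0,"ry": 0,"rz": 0},{"tx": 0,"ty": 0,"tz": -11,"rx": 0,"ry": 0,"rz": 0},{"tx": 0,"ty": 0,"tz": -12.5,"rx": 0,"ry": 0,"rz": 0},{"tx": 0,"ty": 0,"tz": -13.5,"rx": 0,"ry": 0,"rz": 0},{"tx": 0,"ty": 0,"tz": -13.9,"rx": 0,"ry": 0,"rz": 0},{"tx": 0,"ty": 0,"tz": -13.9,"rx": 0,"ry": 0,"rz": 0},{"tx": 0,"ty": 0,"tz": -13.9,"rx": 0,"ry": 0,"rz": 0}]'

```text
time: 14.5
ee_pos: [0.6364, 0.1863, -0.0041]
eef_rot: [2.313, 2.125, 0.002]
wrist_force: [0.1, 0.1, -1.5]
gripper_width: 0.527
```

Request:
apply_moves --increments '[{"tx": 0,"ty": 0,"tz": -0.1,"rx": 0,"ry": 0,"rz": 0},{"tx": 0,"ty": 0,"tz": -0.1,"rx": 0,"ry": 0,"rz": 0}]'

```text
time: 14.75
ee_pos: [0.6363, 0.1863, -0.0052]
eef_rot: [2.313, 2.125, 0.001]
wrist_force: [0.1, 0.1, 3.7]
gripper_width: 0.522
```

Request:
apply_moves --increments '[{"tx": 0,"ty": 0,"tz": 0,"rx": 0,"ry": 0,"rz": 0},{"tx": 0,"ty": 0,"tz": 0,"rx": 0,"ry": 0,"rz": 0},{"tx": 0,"ty": 0,"tz": 0,"rx": 0,"ry": 0,"rz": 0},{"tx": 0,"ty": 0,"tz": 0,"rx": 0,"ry": 0,"rz": 0},{"tx": 0,"ty": 0,"tz": 0,"rx": 0,"ry": 0,"rz": 0},{"tx": 0,"ty": 0,"tz": 3,"rx": 0,"ry": 0,"rz": 0},{"tx": 0,"ty": 0,"tz": 8,"rx": 0,"ry": 0,"rz": 0},{"tx": 0,"ty": 0,"tz": 14,"rx": 0,"ry": 0,"rz": 0},{"tx": 0,"ty": 0,"tz": 14,"rx": 0,"ry": 0,"rz": 0}]' --jaw -1

```text
time: 15.88
ee_pos: [0.6382, 0.1866, 0.1396]
eef_rot: [2.309, 2.122, 0.012]
wrist_force: [-0.7, 0.3, -0.4]
gripper_width: 0.999
```

Request:
apply_moves --increments '[{"tx": -5,"ty": -3,"tz": 0,"rx": 0,"ry": 0,"rz": 0},{"tx": -10,"ty": -6,"tz": 0,"rx": 0,"ry": 0,"rz": 0},{"tx": -15,"ty": -9,"tz": 0,"rx": 0,"ry": 0,"rz": 0},{"tx": -20.7,"ty": -11.5,"tz": 0,"rx": 0,"ry": 0,"rz": 0},{"tx": -20.7,"ty": -11.5,"tz": 0,"rx": 0,"ry": 0,"rz": 0},{"tx": -20.7,"ty": -11.5,"tz": -4,"rx": 0,"ry": 0,"rz": 0},{"tx": -20.7,"ty": -11.5,"tz": -8,"rx": 0,"ry": 0,"rz": 0},{"tx": -20.7,"ty": -11.5,"tz": -11,"rx": 0,"ry": 0,"rz": 0},{"tx": -20.7,"ty": -11.5,"tz": -13.5,"rx": 0,"ry": 0,"rz": 0},{"tx": -20.7,"ty": -11.5,"tz": -15,"rx": 0,"ry": 0,"rz": 0},{"tx": -20.7,"ty": -11.5,"tz": -15,"rx": 0,"ry": 0,"rz": 0},{"tx": -20.7,"ty": -11.5,"tz": -15,"rx": 0,"ry": 0,"rz": 0}]'

```text
time: 17.38
ee_pos: [0.4295, 0.0714, -0.0156]
eef_rot: [2.313, 2.125, 0.001]
wrist_force: [-0.3, -0.4, 0.3]
gripper_width: 1.0
```

Request:
apply_moves --increments '[{"tx": 0,"ty": 0,"tz": 0,"rx": 0,"ry": 0,"rz": 0},{"tx": 0,"ty": 0,"tz": 0,"rx": 0,"ry": 0,"rz": 0},{"tx": 0,"ty": 0,"tz": 0,"rx": 0,"ry": 0,"rz": 0},{"tx": 0,"ty": 0,"tz": 0,"rx": 0,"ry": 0,"rz": 0},{"tx": 0,"ty": 0,"tz": 0,"rx": 0,"ry": 0,"rz": 0},{"tx": 0,"ty": 0,"tz": 0,"rx": 0,"ry": 0,"rz": 0},{"tx": 0,"ty": 0,"tz": 0,"rx": 0,"ry": 0,"rz": 0}]' --jaw 1 --squeeze 30

```text
time: 18.25
ee_pos: [0.4291, 0.0713, -0.0157]
eef_rot: [2.313, 2.125, 0.0]
wrist_force: [-1.4, 0.2, 6.2]
gripper_width: 0.321
```

Request:
apply_moves --increments '[{"tx": 0,"ty": 0,"tz": 2,"rx": 0,"ry": 0,"rz": 0},{"tx": 0,"ty": 0,"tz": 6,"rx": 0,"ry": 0,"rz": 0},{"tx": 0,"ty": 0,"tz": 11,"rx": 0,"ry": 0,"rz": 0},{"tx": 0,"ty": 0,"tz": 15,"rx": 0,"ry": 0,"rz": 0},{"tx": 4,"ty": -2,"tz": 15,"rx": 0,"ry": 0,"rz": 0},{"tx": 9,"ty": -5,"tz": 15,"rx": 0,"ry": 0,"rz": 0},{"tx": 13,"ty": -8,"tz": 15,"rx": 0,"ry": 0,"rz": 0},{"tx": 17,"ty": -11,"tz": 15,"rx": 0,"ry": 0,"rz": 0},{"tx": 18.7,"ty": -11.8,"tz": 15,"rx": 0,"ry": 0,"rz": 0},{"tx": 18.7,"ty": -11.8,"tz": 15,"rx": 0,"ry": 0,"rz": 0},{"tx": 18.7,"ty": -11.8,"tz": 15,"rx": 0,"ry": 0,"rz": 0}]'

```text
time: 19.62
ee_pos: [0.6152, -0.0462, 0.1339]
eef_rot: [-2.312, -2.126, 0.001]
wrist_force: [0.8, 0.2, -1.3]
gripper_width: 0.318
```

Request:
apply_moves --increments '[{"tx": 0,"ty": 0,"tz": -4,"rx": 0,"ry": 0,"rz": 0},{"tx": 0,"ty": 0,"tz": -8,"rx": 0,"ry": 0,"rz": 0},{"tx": 0,"ty": 0,"tz": -11,"rx": 0,"ry": 0,"rz": 0},{"tx": 0,"ty": 0,"tz": -12.5,"rx": 0,"ry": 0,"rz": 0},{"tx": 0,"ty": 0,"tz": -13.5,"rx": 0,"ry": 0,"rz": 0},{"tx": 0,"ty": 0,"tz": -13.9,"rx": 0,"ry": 0,"rz": 0},{"tx": 0,"ty": 0,"tz": -13.9,"rx": 0,"ry": 0,"rz": 0},{"tx": 0,"ty": 0,"tz": -13.9,"rx": 0,"ry": 0,"rz": 0}]'

```text
time: 20.62
ee_pos: [0.6164, -0.0468, -0.0042]
eef_rot: [2.313, 2.125, 0.001]
wrist_force: [0.8, 0.1, -1.5]
gripper_width: 0.321
```

Request:
apply_moves --increments '[{"tx": 0,"ty": 0,"tz": -0.1,"rx": 0,"ry": 0,"rz": 0},{"tx": 0,"ty": 0,"tz": -0.1,"rx": 0,"ry": 0,"rz": 0}]'

```text
time: 20.88
ee_pos: [0.6162, -0.0468, -0.0056]
eef_rot: [2.313, 2.125, 0.001]
wrist_force: [0.6, -1.0, 1.0]
gripper_width: 0.32
```

Request:
apply_moves --increments '[{"tx": 0,"ty": 0,"tz": 0,"rx": 0,"ry": 0,"rz": 0},{"tx": 0,"ty": 0,"tz": 0,"rx": 0,"ry": 0,"rz": 0},{"tx": 0,"ty": 0,"tz": 0,"rx": 0,"ry": 0,"rz": 0},{"tx": 0,"ty": 0,"tz": 0,"rx": 0,"ry": 0,"rz": 0},{"tx": 0,"ty": 0,"tz": 0,"rx": 0,"ry": 0,"rz": 0},{"tx": 0,"ty": 0,"tz": 0,"rx": 0,"ry": 0,"rz": 0},{"tx": 0,"ty": 0,"tz": 3,"rx": 0,"ry": 0,"rz": 0},{"tx": 0,"ty": 0,"tz": 8,"rx": 0,"ry": 0,"rz": 0},{"tx": 0,"ty": 0,"tz": 14,"rx": 0,"ry": 0,"rz": 0},{"tx": 0,"ty": 0,"tz": 14,"rx": 0,"ry": 0,"rz": 0}]' --jaw -1

```text
time: 22.12
ee_pos: [0.6182, -0.0472, 0.1392]
eef_rot: [2.307, 2.12, 0.008]
wrist_force: [-0.5, 0.2, -1.7]
gripper_width: 1.0
```

Request:
apply_moves --increments '[{"tx": -1,"ty": -5,"tz": 0,"rx": 0,"ry": 0,"rz": 6},{"tx": -2,"ty": -10,"tz": 0,"rx": 0,"ry": 0,"rz": 12},{"tx": -3,"ty": -15,"tz": 0,"rx": 0,"ry": 0,"rz": 18},{"tx": -4,"ty": -20,"tz": 0,"rx": 0,"ry": 0,"rz": 24},{"tx": -5,"ty": -25,"tz": 0,"rx": 0,"ry": 0,"rz": 30},{"tx": -6,"ty": -30,"tz": 0,"rx": 0,"ry": 0,"rz": 36},{"tx": -6.2,"ty": -34.4,"tz": 0,"rx": 0,"ry": 0,"rz": 40},{"tx": -6.2,"ty": -34.4,"tz": 0,"rx": 0,"ry": 0,"rz": 40},{"tx": -6.2,"ty": -34.4,"tz": 0,"rx": 0,"ry": 0,"rz": 40}]'

```text
time: 23.25
ee_pos: [0.5539, -0.3899, 0.1332]
eef_rot: [-1.447, -2.787, -0.001]
wrist_force: [0.1, 0.6, -0.5]
gripper_width: 0.995
```

Request:
apply_moves --increments '[{"tx": 0,"ty": 0,"tz": -4,"rx": 0,"ry": 0,"rz": 0},{"tx": 0,"ty": 0,"tz": -8,"rx": 0,"ry": 0,"rz": 0},{"tx": 0,"ty": 0,"tz": -11,"rx": 0,"ry": 0,"rz": 0},{"tx": 0,"ty": 0,"tz": -13.5,"rx": 0,"ry": 0,"rz": 0},{"tx": 0,"ty": 0,"tz": -15,"rx": 0,"ry": 0,"rz": 0},{"tx": 0,"ty": 0,"tz": -15,"rx": 0,"ry": 0,"rz": 0},{"tx": 0,"ty": 0,"tz": -15,"rx": 0,"ry": 0,"rz": 0}]'

```text
time: 24.12
ee_pos: [0.5546, -0.3909, -0.0146]
eef_rot: [1.445, 2.787, -0.001]
wrist_force: [-0.8, -0.3, -0.7]
gripper_width: 1.002
```

Request:
apply_moves --increments '[{"tx": 0,"ty": 0,"tz": 0,"rx": 0,"ry": 0,"rz": 0},{"tx": 0,"ty": 0,"tz": 0,"rx": 0,"ry": 0,"rz": 0},{"tx": 0,"ty": 0,"tz": 0,"rx": 0,"ry": 0,"rz": 0},{"tx": 0,"ty": 0,"tz": 0,"rx": 0,"ry": 0,"rz": 0},{"tx": 0,"ty": 0,"tz": 0,"rx": 0,"ry": 0,"rz": 0},{"tx": 0,"ty": 0,"tz": 0,"rx": 0,"ry": 0,"rz": 0},{"tx": 0,"ty": 0,"tz": 0,"rx": 0,"ry": 0,"rz": 0}]' --jaw 1 --squeeze 30

```text
time: 25.0
ee_pos: [0.554, -0.3908, -0.0157]
eef_rot: [1.447, 2.788, -0.0]
wrist_force: [0.3, 0.6, 3.4]
gripper_width: 0.28
```

```bash
python3 - <<'E'
from h import *
p,d=look("top","t3");W=cloud("top",d);Z=W[...,2].copy();Z[(d==0)|(Z>.105)]=-1
for nm,x,y,zt in[("round",.6367,.1862,.09),("square",.63,.1085,.086),("small",.6164,-.047,.08)]:
    m=(np.hypot(W[...,0]-x,W[...,1]-y)<.035)&(abs(Z-zt)<.009);Q=W[m]
    print(nm,m.sum(),np.median(Q[:,2]).round(4),Q[:,:2].mean(0).round(4))
cv2.imwrite("pics/t3c.png",cv2.resize(p[160:300,140:500,::-1],(792,308),interpolation=cv2.INTER_CUBIC))
E
```

```text
round 134 0.0906 [0.6355 0.1864]
square 101 0.086 [0.6291 0.1094]
small 81 0.0806 [ 0.6153 -0.0469]
```

View pics/t3c.png

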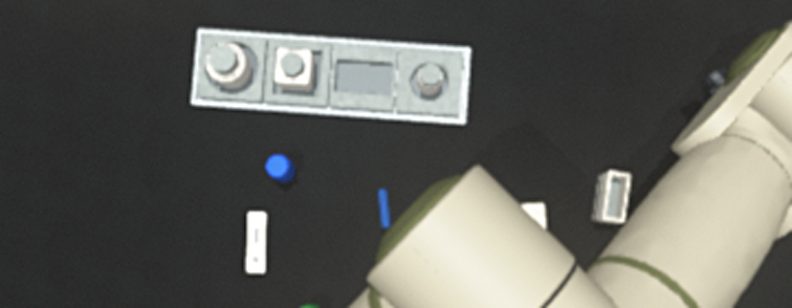

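Request:
apply_moves --increments '[{"tx": 0,"ty": 0,"tz": 3,"rx": 0,"ry": 0,"rz": 0},{"tx": 0,"ty": 0,"tz": 9,"rx": 0,"ry": 0,"rz": 0},{"tx": 0,"ty": 0,"tz": 15,"rx": 0,"ry": 0,"rz": 0},{"tx": 1,"ty": 5,"tz": 15,"rx": 0,"ry": 0,"rz": -5},{"tx": 2,"ty": 11,"tz": 15,"rx": 0,"ry": 0,"rz": -10},{"tx": 3,"ty": 17,"tz": 15,"rx": 0,"ry": 0,"rz": -16},{"tx": 4,"ty": 23,"tz": 15,"rx": 0,"ry": 0,"rz": -22},{"tx": 5,"ty": 29,"tz": 15,"rx": 0,"ry": 0,"rz": -28},{"tx": 6,"ty": 35,"tz": 15,"rx": 0,"ry": 0,"rz": -34},{"tx": 6.9,"ty": 40,"tz": 15,"rx": 0,"ry": 0,"rz": -40},{"tx": 6.9,"ty": 42.2,"tz": 15,"rx": 0,"ry": 0,"rz": -40},{"tx": 6.9,"ty": 42.2,"tz": 15,"rx": 0,"ry": 0,"rz": -40}]'

```text
time: 26.55
ee_pos: [0.6226, 0.0321, 0.1337]
eef_rot: [-2.31, -2.129, 0.001]
wrist_force: [0.2, -0.5, -0.8]
gripper_width: 0.277
```

Request:
apply_moves --increments '[{"tx": 0,"ty": 0,"tz": 0,"rx": 0,"ry": 0,"rz": 0},{"tx": 0,"ty": 0,"tz": -4,"rx": 0,"ry": 0,"rz": 0},{"tx": 0,"ty": 0,"tz": -8,"rx": 0,"ry": 0,"rz": 0},{"tx": 0,"ty": 0,"tz": -10.5,"rx": 0,"ry": 0,"rz": 0},{"tx": 0,"ty": 0,"tz": -10.5,"rx": 0,"ry": 0,"rz": 0},{"tx": 0,"ty": 0,"tz": -10.5,"rx": 0,"ry": 0,"rz": 0}]'

```text
time: 27.3
ee_pos: [0.6237, 0.0303, 0.0305]
eef_rot: [2.313, 2.124, 0.002]
wrist_force: [0.6, -0.8, 0.3]
gripper_width: 0.275
```

```bash
python3 - <<'E'
from h import *
p,d=look("side","s4"); print(arm.sense()['ee_pos'])
cv2.imwrite("pics/s4c.png",cv2.resize(p[130:300,280:440,::-1],(560,595),interpolation=cv2.INTER_CUBIC))
E
```

```text
[0.62381533 0.03057192 0.03069759]
```

View pics/s4c.png

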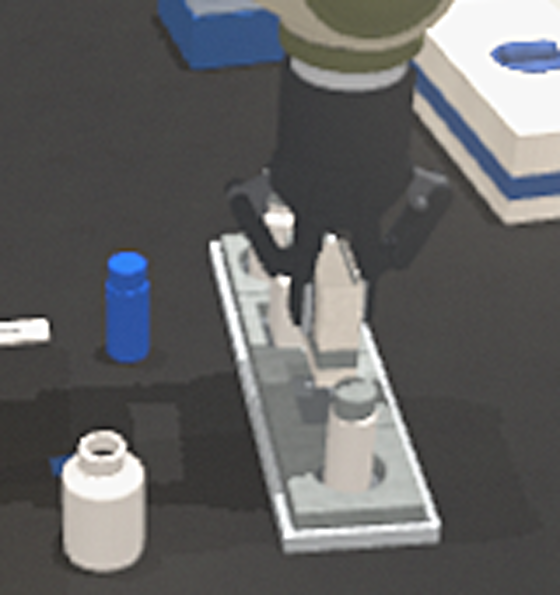

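Request:
apply_moves --increments '[{"tx": 0,"ty": 0,"tz": -1,"rx": 0,"ry": 0,"rz": 0},{"tx": 0,"ty": 0,"tz": -2,"rx": 0,"ry": 0,"rz": 0},{"tx": 0,"ty": 0,"tz": -2.8,"rx": 0,"ry": 0,"rz": 0},{"tx": 0,"ty": 0,"tz": -3.3,"rx": 0,"ry": 0,"rz": 0},{"tx": 0,"ty": 0,"tz": -3.5,"rx": 0,"ry": 0,"rz": 0},{"tx": 0,"ty": 0,"tz": -3.5,"rx": 0,"ry": 0,"rz": 0},{"tx": 0,"ty": 0,"tz": -3.5,"rx": 0,"ry": 0,"rz": 0}]'

```text
time: 28.22
ee_pos: [0.6231, 0.0313, -0.0057]
eef_rot: [2.313, 2.125, 0.001]
wrist_force: [-0.1, 0.3, 1.9]
gripper_width: 0.277
```

Request:
apply_moves --increments '[{"tx": 0,"ty": 0,"tz": 0,"rx": 0,"ry": 0,"rz": 0},{"tx": 0,"ty": 0,"tz": 0,"rx": 0,"ry": 0,"rz": 0},{"tx": 0,"ty": 0,"tz": 0,"rx": 0,"ry": 0,"rz": 0},{"tx": 0,"ty": 0,"tz": 0,"rx": 0,"ry": 0,"rz": 0},{"tx": 0,"ty": 0,"tz": 0,"rx": 0,"ry": 0,"rz": 0},{"tx": 0,"ty": 0,"tz": 0,"rx": 0,"ry": 0,"rz": 0},{"tx": 0,"ty": 0,"tz": 3,"rx": 0,"ry": 0,"rz": 0},{"tx": 0,"ty": 0,"tz": 8,"rx": 0,"ry": 0,"rz": 0},{"tx": 0,"ty": 0,"tz": 14,"rx": 0,"ry": 0,"rz": 0},{"tx": 0,"ty": 0,"tz": 18,"rx": 0,"ry": 0,"rz": 0},{"tx": 0,"ty": 0,"tz": 18,"rx": 0,"ry": 0,"rz": 0}]' --jaw -1

```text
time: 29.6
ee_pos: [0.6243, 0.0312, 0.1776]
eef_rot: [2.31, 2.122, 0.007]
wrist_force: [-0.4, 0.0, -0.5]
gripper_width: 1.002
```

Request:
apply_moves --increments '[{"tx": -5,"ty": 6,"tz": 0,"rx": 0,"ry": 0,"rz": 0},{"tx": -10,"ty": 11,"tz": 0,"rx": 0,"ry": 0,"rz": 0},{"tx": -15,"ty": 16,"tz": 0,"rx": 0,"ry": 0,"rz": 0},{"tx": -20,"ty": 21,"tz": 0,"rx": 0,"ry": 0,"rz": 0},{"tx": -24,"ty": 26,"tz": 0,"rx": 0,"ry": 0,"rz": 0},{"tx": -28,"ty": 31,"tz": 0,"rx": 0,"ry": 0,"rz": 0},{"tx": -32,"ty": 36,"tz": 0,"rx": 0,"ry": 0,"rz": 0},{"tx": -32,"ty": 36,"tz": 0,"rx": 0,"ry": 0,"rz": 0},{"tx": -32,"ty": 36,"tz": 0,"rx": 0,"ry": 0,"rz": 0},{"tx": -32,"ty": 36,"tz": 0,"rx": 0,"ry": 0,"rz": 0}]'

```text
time: 30.85
ee_pos: [0.3029, 0.3908, 0.1734]
eef_rot: [2.313, 2.126, -0.002]
wrist_force: [0.2, -0.2, 0.2]
gripper_width: 0.999
```

```bash
python3 - <<'E'
from h import *
p,d=look("top","t5");s,_=look("side","s5");W=cloud("top",d);Z=W[...,2].copy();Z[(d==0)|(Z>.105)]=-1
for nm,x,y,zt in[("round",.6367,.1862,.09),("square",.63,.1085,.086),("small",.6164,-.047,.08),("carton",.6231,.0308,.08),("emptyb",.467,-.063,.073),("emptyc",.4755,-.2537,.07)]:
    m=(np.hypot(W[...,0]-x,W[...,1]-y)<.035)&(abs(Z-zt)<.008);Q=W[m]
    print(nm,m.sum(),np.median(Q[:,2]).round(4),Q[:,:2].mean(0).round(4),cv2.minAreaRect(Q[:,:2].astype(np.float32)*1000))
a=cv2.resize(p[160:290,150:450,::-1],(780,338),interpolation=cv2.INTER_CUBIC);cv2.imwrite("pics/t5c.png",a)
cv2.imwrite("pics/s5c.png",cv2.resize(s[150:390,230:430,::-1],(500,600),interpolation=cv2.INTER_CUBIC))
print(arm.sense()['ee_pos'])
E
```

```text
round 133 0.0913 [0.6355 0.1863] ((636.132080078125, 186.8842010498047), (31.09183692932129, 29.683000564575195), 44.35765075683594)
square 102 0.0868 [0.629  0.1094] ((629.4839477539062, 109.39036560058594), (26.37196159362793, 26.297527313232422), 43.04849624633789)
small 80 0.0809 [ 0.6152 -0.0471] ((615.0161743164062, -47.775020599365234), (22.456687927246094, 23.972679138183594), 89.19493865966797)
carton 216 0.0807 [0.6222 0.0297] ((622.5818481445312, 29.29232406616211), (53.12516784667969, 25.010608673095703), 85.90682220458984)
emptyb 48 0.0725 [ 0.4658 -0.0634] ((465.7192687988281, -64.73051452636719), (26.79001808166504, 24.96085548400879), 55.541568756103516)
emptyc 94 0.0697 [ 0.4757 -0.2533] ((475.7846374511719, -253.32745361328125), (25.31569480895996, 54.48645782470703), 79.80773162841797)
[0.30352599 0.39050091 0.17369484]
```

View pics/t5c.png

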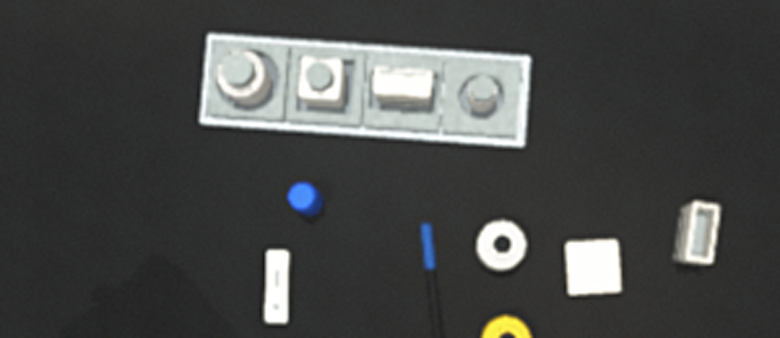

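View pics/s5c.png

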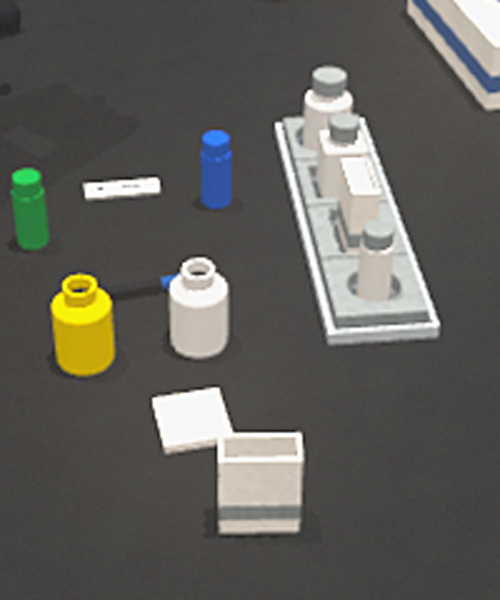

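All four supplies stand upright on the floors of their own pockets. Both empties are where they started, and the arm is clear.

```bash
python3 -c "
from cell import arm
print(arm.sign_off())"
```

```text
the job is handed in; nothing more can be done
None
```

The round bottle, vial, square bottle and closed carton are each standing upright in the pocket of their own shape, and I handed the job in at about 31 s. `sign_off` gave no verdict.

- **Placement:** in the last top view each item was within about 2 mm of the pocket centre I had estimated. Their tops measured 81–91 mm above the bench, within 1.5 mm of the height expected if each stands on its pocket floor.
- **Empties:** the uncapped bottle and the topless carton measured within about 2 mm of where they started and stood upright. The arm was parked clear of everything.
- **What disagreed:** the reported tool position did not match the cameras. The fingertips were really about 40 mm higher than reported, so my first grip on the square bottle closed on its cap. I let go without lifting, went 38 mm lower to grip the body, and used that offset for every later pick and place.

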